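# Load the leak tester and latch its guard gate

## Robot

A 7-joint arm with a two-finger parallel gripper is mounted at the origin on the work surface. World frame = base frame: x ahead of the robot, y to its left, z up, the work surface at z = 0. Lengths are in mm, angles in degrees, forces in N, time in s.
With the tool pointing down it reaches from about 425 to 950 mm from the base axis. Payload 4.7 kg.
Tool frame: the origin (TCP) lies midway between the tips of the shut fingers; the grasp point (between the pads) lies tcp_to_grasp behind it (tcp_to_grasp is the distance from the TCP to the grasp point, in mm); y points along the fingers, x is the direction in which the jaws open and shut, and the axes are right-handed (so a half turn about y gives the same grasp; the last joint's range is limited). The gripper opens to 87 mm and grips with 3 to 60 N. Pads are 19 mm wide; open, the fingers measure 117 mm over their backs; the gripper's body (75 mm by 190 mm) begins 51 mm behind the grasp point.
Start: joints at [68.933, 26.849, -2.785, 87.806, 1.381, 65.374, -4.715], TCP at [224.387, -636.631, 222.573] pointing down, gripper open.
Joint ranges: [-148.3, 148.3], [-19.14, 114.17], [-79.39, 73.82], [5.75, 140.21], [-59.74, 239.74], [12.07, 113.84], [-152.46, 152.46]. Speed limits (degrees/s): [147.25, 147.25, 180, 180, 180, 180, 180].

## Interface

Orientations are given as a 3x3 rotation matrix whose columns are the frame's x, y, z axes.
In Python, from cell import * gives the robot as it stands.
- The arm moves only by the tool send_rows, never from a script. Its argument "commands" is a list of rows, each a list of 7 numbers: the shift along the world's x, y, z in m, then the turn, a rotation vector about the world's x, y, z in rad, then the opening, from -1 (shut) to 1 (fully open). In form: [[x, y, z, rx, ry, rz, gripper], ...]. A call has exactly 5 rows; each row shifts and turns the commanded pose from where the row before left it; what a row does not reach is not made up. A row lasts 1/10 s, in which the tool goes at most 50 mm and 8.59 degrees, less where a joint would pass 70% of its speed; a pose out of reach is approached as far as the arm can. A call is refused whole if a number of a shift passes 0.05 or a number of a turn 0.15, either way. A call with a gripper value outside its range is refused whole. The fingers move at their own pace and stop on an object; "newtons" is the grip in N (left out, the last holds). Time passes only in rows, so rows that do not move let the fingers close, or fill a call up. It gives the time, the measured TCP pose, the force and the opening at its end, in the units of the state.
- sense(): the state, without advancing time (a new reading comes with each control period).
- capture(name): name is "scene" or "top" or "wrist"; returns the picture (384x512x3 uint8, blue, green, red); there is no depth.
- calibration(name): a dict with "fx", "fy", "cx", "cy" (pixels), "xyz" and "rotation" of the camera in the world. Camera axes: x right, y up, looking along -z (the intrinsics and any distortion apply to the point x, -y, -z); pixel columns grow to the right and rows downward; lengths in mm; the calibration is good to about 2 mm. The wrist camera is an equidistant fisheye: a pixel r from the principal point sees the ray r / f radians off the axis. A picture is of the moment at which its call begins: read the wrist's pose just before it. calibration takes no time and is no camera call; for the wrist camera it gives the pose at the moment of the call.
- job_done(): hands the job in, once; it reports no verdict.
The state is a dict: "clock": time; "joints": joint angles; "qd": joint speeds; "tau": joint torques, N m; "tool_pos": TCP position; "tool_rot": TCP orientation; "contact_force": force on the tool from outside, world axes, zero at the start; "wrist_torque": the same for the moment, N m; "width": opening from 0.0 (shut) to 1.0 (fully open).
Only numpy, scipy, OpenCV 4.12 (cv2) and the standard library are available. Lean on these libraries where they do the work, as an engineer would, in place of code of your own. Each camera call takes 0.05 s, during which the arm holds its last target.

## Task

Load the leak tester: lay the filter cartridge that is lying on the bench into the open guard cage, black gasket end first, and push it fully home against the test head. Then swing the yellow gate shut and latch it: its gravity latch bar (red grip) must be lifted over the keeper and let down into it while the gate is pressed against its rubber buffer, so that the gate stays latched when you let go. Leave the two standing cartridges and the gasket bin where they are.

Things in the scene. Friction and masses are not known exactly. Their poses are not given: they have to be found in the camera images.
- tester: Leak tester fixed on the bench: wire guard cage, white housing behind. Origin on the bench under the middle of the cage mouth; x points level INTO the cage, y towards the hinge post, z up. In mm: 12 mm posts at x 0, y +50 (hinge) and -50 (latch), 74 high; mesh walls leave y -43 to 43, x 6 to 175; mesh roof z 72 to 77 from x 42 back, none before; housing from x 175, 155 high.
- test_head (a point): Middle of the black rubber face (54 mm disc) of the test head at the back of the cage, tester frame (165, 0, 32) mm. Rigid: a cartridge pushed in stops dead against it.
- gate_hinge (a point): Point on the gate's vertical hinge line, tester frame (-20, 50, 52) mm. The yellow wire gate reaches from here 90 mm towards the latch post, 8 to 71 mm above the bench.
- gate (a joint): Gate angle: 0 = shut; grows as the free edge swings out from the cage (clockwise from above), to 2.3; starts wide open, stays where left. Over the last 0.075 rad a rubber buffer on the latch post pushes it back out: holding it at 0 takes about 5 to 6 N at the red grip. Latched, it rests near 0.03 with the bar against the keeper's outer cheek.
- latch_bar (a joint): Angle of the gravity latch bar on the gate: 0 = down, level, on its rest pin; grows as the outer end is lifted, to 0.8; falls back by its own weight (0.2 kg). Its pivot is on the outside of the gate, 18 mm from the hinge line towards the free edge, 12 mm out from the gate's plane, 52 mm above the bench.
- latch_grip (a point): Middle of the red grip sleeve at the bar's outer end: 44 mm long along the bar, 14 mm thick (level), 18 mm high; pinch it from above across the thickness. 122 mm from the pivot; gate shut and bar down: tester frame (-32, -90, 52) mm. Steel bar 160 x 8 x 16 mm. Site x points through the gate to its cage side, y along the bar to the pivot.
- keeper (a point): Top middle of the keeper, a steel U bracket open upward on the latch post, tester frame (-32, -51, 58) mm, 16 mm wide. Cheek tops z 58, bar underside z 44: raise the bar 0.22 rad or more to pass the outer cheek (tester x -44.5 to -38.5; no ramp; inner cheek x -23.5 to -16.5). The bar goes in only while the gate is held pressed within about 0.02 rad of shut.
- cartridge: Filter cartridge lying on the bench: white netted body 60 mm diameter, green end caps 64 mm diameter, 150 mm long, about 0.25 kg. Origin at its middle on its axis (32 mm above the bench); x along the axis towards the black gasket end. It can roll about that axis.
- gasket_face (a point): Middle of the black gasket (50 mm) on the cartridge's front end, 75 mm from its origin along its x.
- cartridge_b: Bystander: a like cartridge standing upright, 150 mm high, 64 mm diameter; origin under its foot.
- cartridge_c: Bystander: another cartridge standing upright, 150 mm high, 64 mm diameter; origin under its foot.
- gasket_bin: Bystander: blue open bin of gaskets, 150 x 110 x 55 mm; origin under its middle.
Mind the look-alikes: they are no part of the job. Leave any purple look-alike of the cartridge alone.

How it is judged (in metres and radians):
On the way:
1. the cartridge lies fully home, gasket end against the test head, with the gate still open (distance between gasket_face and test_head below 0.016 m and x of gasket_face in the frame of tester above 0.16 m and value of joint gate above 1 rad), for 0.2 s.
At the end, for the whole second after the job is handed in: Gate shut (within 0.05 rad), bar down in its keeper (within 0.06 rad), cartridge in the cage with its gasket against the test head (within 7 mm along the cage, 16 mm in all), at rest; standing cartridges and gasket bin not shifted by more than 20 mm (value of joint gate below 0.05 rad and value of joint latch_bar below 0.06 rad and x of gasket_face in the frame of tester above 0.158 m and distance between gasket_face and test_head below 0.016 m and linear speed of cartridge below 0.02 m/s and velocity of joint gate below 0.05 rad/s); the robot touches nothing.
It fails at once if a standing cartridge or the gasket bin is shifted by more than 20 mm (distance of any of cartridge_b, cartridge_c, gasket_bin from where it was at the start of the episode above 0.02 m).
It also fails if it takes over 59 s, if anything falls off the work surface, if the arm or the gripper's body presses on something with over 40 N, if the wrist force passes 120 N, or if a joint passes its speed limit or range.

## Working session

There is one attempt and no reset: what is moved stays moved. The work goes in short steps, Python scripts to look and compute and a tool call to move; the robot and the scene stay as the last step left them, time stands still between calls to the robot, and variables do not carry over. Pictures are saved under pics/ and viewed, and the job is handed in when it is done.

Besides the shell and the picture viewer there is one more tool, called as name(argument=value, ...), one argument or row to a line, values as JSON. send_rows: Moves the arm, as the interface text tells. Its arguments: {"type":"object","properties":{"commands":{"type":"array","items":{"type":"array","items":{"type":"number"}}},"newtons":{"type":"number"}},"required":["commands"]}

```bash
ls; mkdir -p pics; python3 - <<'E'
from cell import *
import cv2,json
s=sense();print(s)
for n in ["scene","top","wrist"]:
    print(n,calibration(n))
    cv2.imwrite(f"pics/{n}0.png",capture(n))
E
```

```text
pics
{'clock': 0.0, 'joints': array([68.93183846, 26.89601581, -2.78156182, 87.87288372,  1.3820795 ,
       65.37287497, -4.71565179]), 'qd': array([-0.02154714,  0.07139065,  0.04475085,  0.03777522, -0.0182373 ,
       -0.049474  , -0.0395776 ]), 'tau': array([-1.06736094e-03, -5.07973623e+01, -8.08323151e-02, -2.36158007e+01,
       -6.12358865e-02,  3.78607528e-02,  1.87658507e-04]), 'tool_pos': array([ 224.13020293, -636.08762684,  221.52065733]), 'tool_rot': array([[ 3.32357664e-01, -7.29419052e-04,  9.43153143e-01],
       [-9.43151541e-01,  1.74194914e-03,  3.32358447e-01],
       [-1.88535339e-03, -9.99998217e-01, -1.09002555e-04]]), 'contact_force': array([ 0.55707676, -0.43537692,  0.34183737]), 'wrist_torque': array([-0.06863166, -0.05614788, -0.0183033 ]), 'width': 0.9988184223784645}
scene {'fx': 347.6065216763603, 'fy': 347.6065216763603, 'cx': 251.99984085713427, 'cy': 194.2881718551536, 'xyz': array([953.30118139, 615.71821688, 982.95924964]), 'rotation': array([[-0.85759873, -0.37695584,  0.34989813],
       [ 0.51415932, -0.64532781,  0.56497099],
       [ 0.01282988,  0.66442179,  0.74724767]])}
top {'fx': 444.31633315076283, 'fy': 444.31633315076283, 'cx': 247.16304235618682, 'cy': 188.03316776122745, 'xyz': array([ 311.87510451, -106.86915468, 1380.873023  ]), 'rotation': array([[ 0.01627942,  0.98766999, -0.15570154],
       [-0.99982141,  0.01458514, -0.01201792],
       [-0.00959881,  0.15586938,  0.98773104]])}
wrist {'fx': 297.3186396354542, 'fy': 297.3186396354542, 'cx': 251.56155481689413, 'cy': 194.55763321559036, 'xyz': array([ 301.17804626, -608.98664105,  384.44436617]), 'rotation': array([[ 0.33259921,  0.89988578,  0.28210521],
       [-0.94306465,  0.31819791,  0.09684609],
       [-0.00261487, -0.29825438,  0.95448284]])}
```

View pics/scene0.png

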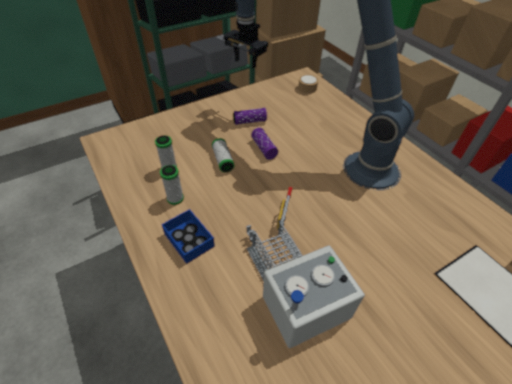

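View pics/top0.png

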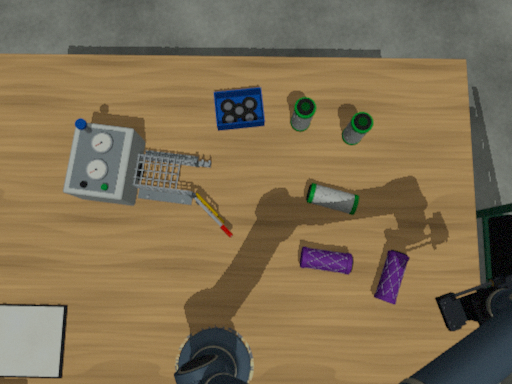

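View pics/wrist0.png

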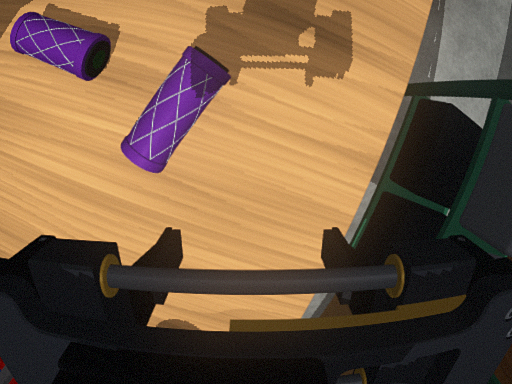

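```bash
cat > h.py <<'E'
import numpy as np,cv2
from cell import *
def ray(n,u,v,c=None):
    c=c or calibration(n); x=(u-c['cx'])/c['fx'];y=(v-c['cy'])/c['fy']
    if n=='wrist':
        r=np.hypot(x,y); s=np.sin(r)/r if r>1e-9 else 1; d=np.array([x*s,-y*s,-np.cos(r)])
    else: d=np.array([x,-y,-1.])
    return c['xyz'],c['rotation']@d
def onz(n,u,v,z,c=None):
    o,d=ray(n,u,v,c); return o+d*(z-o[2])/d[2]
def proj(n,P,c=None):
    c=c or calibration(n); p=c['rotation'].T@(np.asarray(P,float)-c['xyz']); x,y,z=p[0],-p[1],-p[2]
    if n=='wrist':
        r=np.hypot(x,y);t=np.arctan2(r,z);k=t/r; return np.array([c['cx']+c['fx']*x*k,c['cy']+c['fy']*y*k])
    return np.array([c['cx']+c['fx']*x/z,c['cy']+c['fy']*y/z])
E
python3 - <<'E'
import cv2,numpy as np
t=cv2.imread('pics/top0.png');s=cv2.imread('pics/scene0.png')
a=cv2.resize(t[170:230,290:380],None,fx=4.4,fy=4.4,interpolation=cv2.INTER_CUBIC)
b=cv2.resize(s[125:185,200:290],None,fx=4.4,fy=4.4,interpolation=cv2.INTER_CUBIC)
cv2.imwrite('pics/c1.png',np.hstack([a,b]))
a=cv2.resize(t[110:245,55:245],None,fx=4,fy=4,interpolation=cv2.INTER_CUBIC)
cv2.imwrite('pics/c2.png',a)
b=cv2.resize(s[180:350,235:370],None,fx=3.5,fy=3.5,interpolation=cv2.INTER_CUBIC)
cv2.imwrite('pics/c3.png',b)
E
```

```text
(no output)
```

View pics/c1.png

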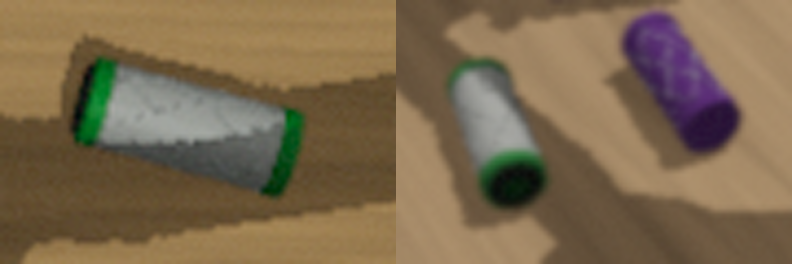

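View pics/c2.png

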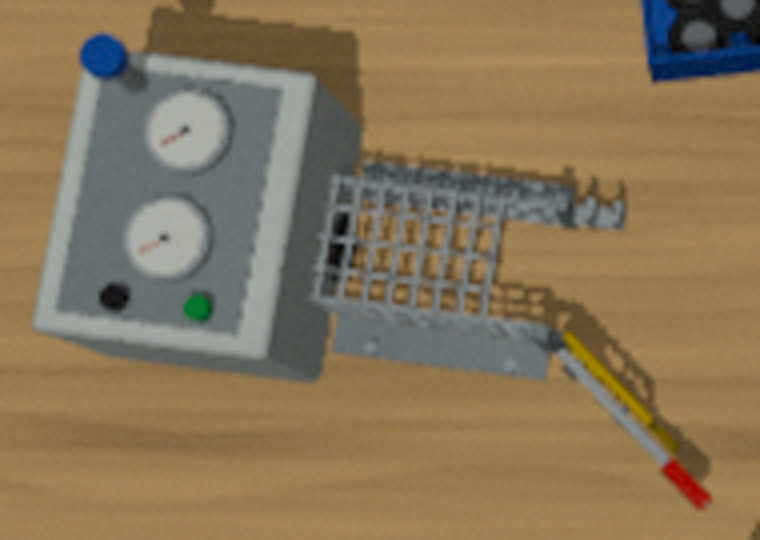

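View pics/c3.png

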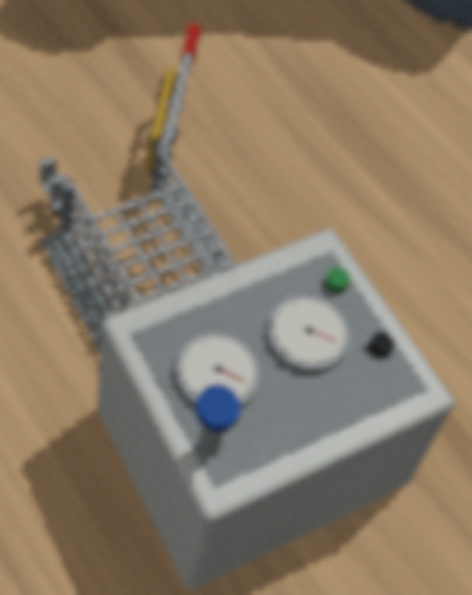

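```bash
python3 - <<'E'
from h import *
t=cv2.imread('pics/top0.png');s=cv2.imread('pics/scene0.png')
for n,im in(('top',t),('scene',s)):
    hsv=cv2.cvtColor(im,cv2.COLOR_BGR2HSV)
    g=cv2.inRange(hsv,(45,90,40),(80,255,255))
    k,l,st,ce=cv2.connectedComponentsWithStats(g)
    print(n,[(st[i,:].tolist(),ce[i].round(1).tolist()) for i in range(1,k) if st[i,4]>12])
    r=cv2.inRange(hsv,(0,180,120),(6,255,255))
    k,l,st,ce=cv2.connectedComponentsWithStats(r)
    print('red',[(st[i,:].tolist(),ce[i].round(1).tolist()) for i in range(1,k) if st[i,4]>8])
    r=cv2.inRange(hsv,(20,180,120),(32,255,255))
    k,l,st,ce=cv2.connectedComponentsWithStats(r)
    print('yel',[(st[i,:].tolist(),ce[i].round(1).tolist()) for i in range(1,k) if st[i,4]>8])
# housing top corners from c2 crop (x/4+55, y/4+110), z=155
for u,v in [(85,48),(318,75),(35,330),(265,360)]:
    print('house',onz('top',u/4+55,v/4+110,155).round(1))
# posts: latch post top?, roof front corners
for u,v,z in [(335,180,77),(502,197,77),(315,300,77),(490,315,77),(553,340,74),(575,178,74),(622,180,58),(570,338,71),(675,445,71)]:
    print((u,v),onz('top',u/4+55,v/4+110,z).round(1))
E
```

```text
top [([294, 97, 22, 22, 176], [304.3, 108.8]), ([301, 102, 9, 9, 68], [305.1, 106.0]), ([351, 112, 22, 22, 176], [360.6, 123.6]), ([358, 117, 10, 9, 74], [362.4, 121.1]), ([291, 120, 15, 11, 25], [295.7, 127.2]), ([342, 133, 15, 12, 30], [346.5, 140.4]), ([101, 183, 7, 7, 39], [104.0, 186.4]), ([307, 183, 10, 20, 97], [311.4, 192.7]), ([349, 195, 10, 20, 85], [354.6, 204.5]), ([492, 213, 11, 4, 17], [497.4, 214.6]), ([484, 216, 8, 63, 234], [487.4, 247.5])]
red [([221, 225, 11, 12, 53], [225.9, 230.5])]
yel [([196, 193, 22, 23, 86], [205.9, 203.7])]
scene [([0, 0, 105, 118, 9569], [43.4, 54.9]), ([129, 0, 4, 10, 17], [130.4, 4.0]), ([391, 0, 45, 29, 749], [406.1, 11.6]), ([134, 6, 102, 29, 509], [184.6, 22.0]), ([146, 64, 108, 27, 365], [199.7, 77.4]), ([166, 99, 5, 9, 16], [167.8, 103.3]), ([159, 137, 8, 5, 33], [162.4, 139.0]), ([155, 137, 17, 11, 90], [163.5, 143.1]), ([219, 160, 15, 9, 55], [225.6, 162.5]), ([160, 165, 18, 15, 117], [169.2, 173.8]), ([165, 167, 8, 6, 42], [168.5, 169.5]), ([169, 199, 14, 6, 18], [175.6, 202.3]), ([328, 257, 6, 6, 28], [330.8, 259.6])]
red [([506, 107, 6, 6, 24], [508.8, 109.4]), ([289, 188, 3, 6, 11], [289.5, 189.9])]
yel []
house [689.8 401.9 155. ]
house [672.  233.1 155. ]
house [484.9 421.4 155. ]
house [466.1 258.7 155. ]
(335, 180) [613.4 237.3  77. ]
(502, 197) [602.  110.8  77. ]
(315, 300) [521.6 247.3  77. ]
(490, 315) [512.2 116.2  77. ]
(553, 340) [494.5  69.   74. ]
(575, 178) [618.1  56.8  74. ]
(622, 180) [620.8  22.8  58. ]
(570, 338) [496.7  56.8  71. ]
(675, 445) [418.1 -23.5  71. ]
```

```bash
python3 - <<'E'
from h import *
c=calibration('top');cs=calibration('scene')
im=cv2.imread('pics/top0.png');hsv=cv2.cvtColor(im,cv2.COLOR_BGR2HSV)
# whole lying cartridge mask in roi: green or low-sat
roi=np.zeros(im.shape[:2],np.uint8);roi[175:225,300:365]=255
m=(cv2.inRange(hsv,(45,90,40),(80,255,255))|cv2.inRange(hsv,(0,0,70),(180,60,255)))&roi
m=cv2.morphologyEx(m,cv2.MORPH_OPEN,np.ones((3,3)))
cn=max(cv2.findContours(m,0,2)[0],key=cv2.contourArea)
r=cv2.minAreaRect(cn);print(r)
for p in cv2.boxPoints(r):print(p,onz('top',*p,32,c).round(1))
print('mid',onz('top',*r[0],32,c))
for u,v in((311.4,192.7),(354.6,204.5)):print(onz('top',u,v,45,c).round(1))
print('red',onz('top',226,230.5,60,c), 'standing',onz('top',304.7,107,150,c),onz('top',361,122.5,150,c))
# stereo check red
o1,d1=ray('top',225.9,230.5,c);o2,d2=ray('scene',289.8,190.2,cs)
A=np.stack([d1,-d2],1);t=np.linalg.lstsq(A,o2-o1,rcond=None)[0];print(o1+d1*t[0],o2+d2*t[1])
E
```

```text
((333.16241455078125, 198.27410888671875), (49.52158737182617, 19.691478729248047), 14.349332809448242)
[306.734   201.67613] [ 485.  -273.1   32. ]
[311.6142  182.59898] [ 544.3 -288.4   32. ]
[359.59082 194.87209] [ 508.4 -434.7   32. ]
[354.71063 213.94923] [ 449.6 -418.5   32. ]
mid [ 496.70066542 -353.82950691   32.        ]
[ 511.  -285.8   45. ]
[ 476.9 -415.8   45. ]
red [391.6499567  -30.10033032  60.        ] standing [ 744.91891387 -253.97010661  150.        ] [ 700.71714595 -414.83167181  150.        ]
[391.69582663 -29.75476526  59.16334881] [393.06397584 -30.95780223  59.17578362]
```

send_rows(
  commands=[
    [0.025, 0.024, 0.01, 0, 0, 0.05, 1],
    [0.025, 0.024, 0, 0, 0, 0.05, 1],
    [0.025, 0.024, 0, 0, 0, 0.05, 1],
    [0.025, 0.024, 0, 0, 0, 0.05, 1],
    [0.02, 0.02, 0, 0, 0, 0.05, 1],
  ],
)

```text
clock: 0.65
tool_pos: [346.1, -518.7, 232.4]
tool_rot: [[0.559, 0.0, 0.829], [-0.829, 0.001, 0.559], [-0.0, -1.0, 0.001]]
contact_force: [0.9, 0.5, -0.2]
width: 0.998
```

```bash
python3 - <<'E'
from h import *
import cell
print(cell.tcp_to_grasp if hasattr(cell,'tcp_to_grasp') else dir(cell))
print(sense()['tool_pos'])
cv2.imwrite('pics/w1.png',capture('wrist'))
E
```

```text
18.700000000000003
[ 346.0578479  -518.74087172  232.36189275]
```

View pics/w1.png

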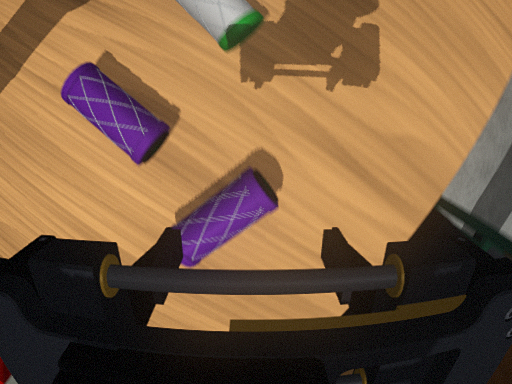

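Candidates in the top view are the white/green lying cartridge (332,198), two purple ones (326,260) and (391,277), and the standing ones (304,109) and (360,124). I choose (332,198). The crop shows its black gasket facing +y, and this wrist view shows a plain green rear cap at (245,30).

send_rows(
  commands=[
    [0.027, 0.024, 0, 0, 0, 0.14, 1],
    [0.027, 0.024, 0, 0, 0, 0.14, 1],
    [0.027, 0.024, 0, 0, 0, 0.14, 1],
    [0.027, 0.024, 0, 0, 0, 0.15, 1],
    [0.027, 0.024, 0, 0, 0, 0.15, 1],
  ],
)

```text
clock: 1.2
tool_pos: [480.1, -399.9, 232.5]
tool_rot: [[0.967, -0.0, 0.253], [-0.253, -0.0, 0.967], [-0.0, -1.0, -0.0]]
contact_force: [1.0, -0.8, 0.5]
width: 0.999
```

```bash
python3 - <<'E'
from h import *
import time
s=sense();print(s['tool_pos'],s['tool_rot'].round(3).tolist(),s['joints'].round(1))
c=calibration('wrist');im=capture('wrist')
cv2.imwrite('pics/w2.png',im)
import pickle;pickle.dump(c,open('w2.pkl','wb'))
E
```

```text
[ 480.06279836 -399.86691319  232.47017081] [[0.967, -0.0, 0.253], [-0.253, -0.0, 0.967], [-0.0, -1.0, -0.0]] [ 50.7  23.1 -20.   93.6   8.6  64.9  13.8]
```

View pics/w2.png

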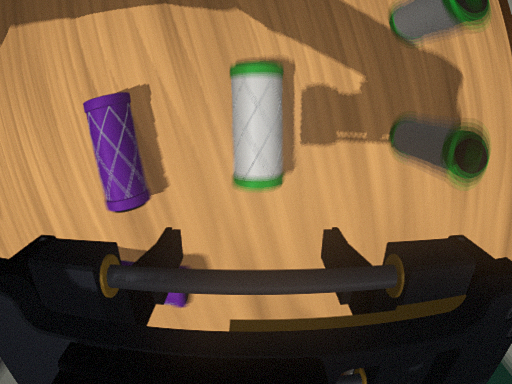

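```bash
python3 - <<'E'
from h import *
import pickle
c=pickle.load(open('w2.pkl','rb'));im=cv2.imread('pics/w2.png')
hsv=cv2.cvtColor(im,cv2.COLOR_BGR2HSV)
g=cv2.inRange(hsv,(45,90,30),(85,255,255))
k,l,st,ce=cv2.connectedComponentsWithStats(g)
P=[]
for i in range(1,k):
    x,y,w,h,a=st[i]
    if a>150 and 200<x<300 and y<230:
        print(st[i],ce[i]); 
        ys,xs=np.where(l==i); top=ys.min();bot=ys.max()
        for zz in(32,): print('mid',onz('wrist',xs.min()/2+xs.max()/2,ce[i][1],zz,c).round(1),'L/R',onz('wrist',xs.min()-.5,ce[i][1],zz,c).round(1),onz('wrist',xs.max()+.5,ce[i][1],zz,c).round(1))
        P.append(onz('wrist',xs.min()/2+xs.max()/2,ce[i][1],55,c))
        print('top edge z62',onz('wrist',257,top,63,c).round(1),'bot edge z63',onz('wrist',257,bot,63,c).round(1))
d=P[0]-P[1];print(P,np.degrees(np.arctan2(d[1],d[0])))
E
```

```text
[230  62  53  14 510] [255.86470588  68.17843137]
mid [ 516.5 -278.1   32. ] L/R [ 485.9 -269.8   32. ] [ 547.3 -285.6   32. ]
top edge z62 [ 517.9 -275.2   63. ] bot edge z63 [ 514.2 -289.4   63. ]
[234 175  48  14 332] [258.82831325 182.88554217]
mid [ 482.5 -416.7   32. ] L/R [ 453.1 -409.    32. ] [ 512.  -424.3   32. ]
top edge z62 [ 485.8 -399.2   63. ] bot edge z63 [ 481.9 -414.3   63. ]
[array([ 515.43638767, -280.76045682,   55.        ]), array([ 483.62910563, -410.56278907,   55.        ])] 76.2313213570539
```

send_rows(
  commands=[
    [0.003, 0.002, -0.045, 0, 0, 0.015, 1],
    [0.003, 0.002, -0.045, 0, 0, 0, 1],
    [0.001, 0.001, -0.045, 0, 0, 0, 1],
    [0, 0, -0.045, 0, 0, 0, 1],
    [0, 0, -0.02, 0, 0, 0, 1],
  ],
  newtons=15,
)

```text
clock: 1.75
tool_pos: [483.5, -394.3, 27.9]
tool_rot: [[0.97, -0.006, 0.245], [-0.245, 0.004, 0.97], [-0.007, -1.0, 0.002]]
contact_force: [-0.5, -0.7, 0.6]
width: 0.996
```

```bash
python3 - <<'E'
from h import *
s=sense();print(s['tool_pos'])
cv2.imwrite('pics/w3.png',capture('wrist'))
E
```

```text
[ 483.47185455 -394.29378899   27.8880322 ]
```

View pics/w3.png

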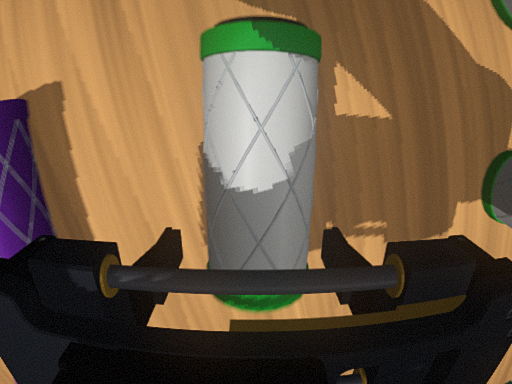

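Cartridge lies between the fingers (rear cap at (258,285)), with the gasket end away. Lowering and closing.

send_rows(
  commands=[
    [0.001, 0, -0.014, 0, 0, 0, 1],
    [0, 0, 0, 0, 0, 0, 1],
    [0, 0, 0, 0, 0, 0, 0.2],
    [0, 0, 0, 0, 0, 0, 0.2],
    [0, 0, 0, 0, 0, 0, 0.2],
  ],
  newtons=15,
)

```text
clock: 2.3
tool_pos: [488.0, -396.2, 19.9]
tool_rot: [[0.97, 0.002, 0.245], [-0.245, -0.001, 0.97], [0.002, -1.0, -0.001]]
contact_force: [-0.2, 0.2, 0.9]
width: 0.812
```

send_rows(
  commands=[
    [0, 0, 0, 0, 0, 0, 0.2],
    [0, 0, 0, 0, 0, 0, 0.2],
    [0, 0, 0.005, 0, 0, 0, 0.2],
    [0, 0, 0.015, 0, 0, 0, 0.2],
    [0, 0, 0.02, 0, 0, 0, 0.2],
  ],
)

```text
clock: 2.8
tool_pos: [486.5, -394.9, 58.5]
tool_rot: [[0.97, -0.002, 0.244], [-0.244, 0.002, 0.97], [-0.002, -1.0, 0.001]]
contact_force: [0.2, -0.0, -2.7]
width: 0.687
```

send_rows(
  commands=[
    [0.008, 0.035, 0.03, 0, 0, 0.03, 0.2],
    [0.01, 0.045, 0.03, 0, 0, 0.03, 0.2],
    [0.01, 0.045, 0.02, 0, 0, 0.03, 0.2],
    [0.01, 0.045, 0, 0, 0, 0.03, 0.2],
    [0.008, 0.035, 0, 0, 0, 0.02, 0.2],
  ],
)

```text
clock: 3.3
tool_pos: [533.2, -191.7, 137.8]
tool_rot: [[0.995, 0.002, 0.103], [-0.103, -0.0, 0.995], [0.002, -1.0, 0.0]]
contact_force: [-0.4, -0.2, -2.8]
width: 0.683
```

send_rows(
  commands=[
    [0.004, 0.035, 0, 0, 0, 0, 0.2],
    [0.004, 0.03, 0, 0, 0, 0, 0.2],
    [0.002, 0.02, 0, 0, 0, 0, 0.2],
    [0, 0, 0, 0, 0, 0, 0.2],
    [0, 0, 0, 0, 0, 0, 0.2],
  ],
)

```text
clock: 3.8
tool_pos: [542.3, -110.1, 136.3]
tool_rot: [[0.994, 0.0, 0.106], [-0.106, -0.001, 0.994], [0.0, -1.0, -0.001]]
contact_force: [-0.0, -0.8, -3.1]
width: 0.682
```

```bash
python3 - <<'E'
from h import *
import pickle
c=calibration('wrist');im=capture('wrist');s=sense();print(s['tool_pos'],s['tool_rot'].round(3).tolist(),s['joints'].round(1))
cv2.imwrite('pics/w4.png',im);pickle.dump(c,open('w4.pkl','wb'))
cv2.imwrite('pics/s4.png',capture('scene'));
E
```

```text
[ 542.16215733 -111.16111656  136.06628127] [[0.994, -0.0, 0.108], [-0.108, -0.001, 0.994], [0.0, -1.0, -0.001]] [ 27.2  23.1 -25.4 108.6  12.6  51.  -10.6]
```

View pics/w4.png

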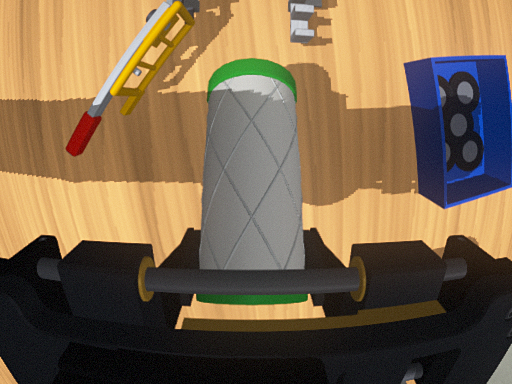

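View pics/s4.png

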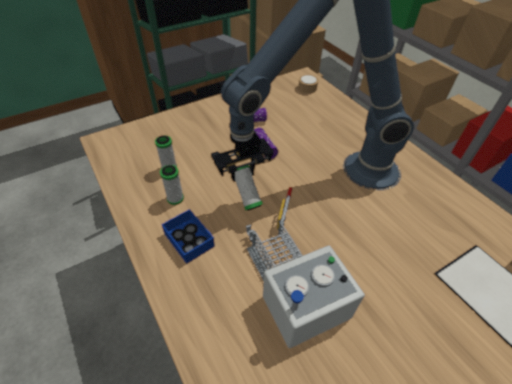

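```bash
python3 - <<'E'
import cv2,numpy as np
a=cv2.imread('pics/w4.png')
cv2.imwrite('pics/c4.png',np.hstack([cv2.resize(a[0:60,270:340],None,fx=5.5,fy=5.5,interpolation=cv2.INTER_CUBIC),cv2.resize(a[0:60,135:205],None,fx=5.5,fy=5.5,interpolation=cv2.INTER_CUBIC)]))
E
```

```text
(no output)
```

View pics/c4.png

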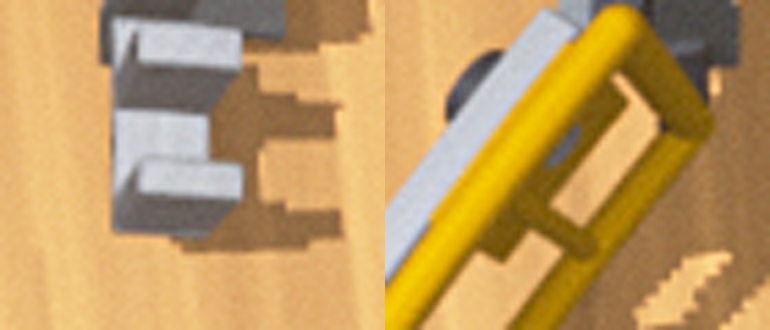

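```bash
python3 - <<'E'
from h import *
import pickle
c=pickle.load(open('w4.pkl','rb'))
q=lambda u,v,z,u0=270:onz('wrist',u0+u/5.5,v/5.5,z,c)
a=q(188,180,58);b=q(188,45,58);print(a,b,np.linalg.norm(a-b),np.degrees(np.arctan2(*(b-a)[[1,0]])))
print('w',q(135,178,58),q(243,178,58))
print('gate top hinge corner',q(625,20,71,135-70))
im=cv2.imread('pics/w4.png');hsv=cv2.cvtColor(im,cv2.COLOR_BGR2HSV)
r=cv2.inRange(hsv,(0,150,80),(6,255,255));ys,xs=np.where(r[:,:150]);print('red',xs.mean(),ys.mean(),onz('wrist',xs.mean(),ys.mean(),57,c))
E
```

```text
[598.58903923  27.84684042  58.        ] [601.21963005  49.54001127  58.        ] 21.85208616161633 83.08586914262612
w [590.76850485  28.5259036   58.        ] [606.88452052  27.87679656  58.        ]
gate top hinge corner [502.86906272  60.99034926  71.        ]
red 82.232462173315 133.91059147180192 [395.29848342 -29.6592191   57.        ]
```

send_rows(
  commands=[
    [-0.003, 0, -0.03, 0, 0, 0, 0.2],
    [-0.004, 0, -0.035, 0, 0, 0, 0.2],
    [-0.003, 0, -0.03, 0, 0, 0, 0.2],
    [0, 0, -0.016, 0, 0, 0, 0.2],
    [0, 0, -0.004, 0, 0, 0, 0.2],
  ],
)

```text
clock: 4.4
tool_pos: [531.3, -112.3, 20.7]
tool_rot: [[0.994, -0.004, 0.11], [-0.11, -0.002, 0.994], [-0.004, -1.0, -0.002]]
contact_force: [-6.6, -1.9, 20.5]
width: 0.683
```

```bash
cat >> h.py <<'E'
O=np.array([552.5,74.8,0]);X=np.array([.108,.994,0]);Y=np.array([-.994,.108,0])
def tt(p): d=np.asarray(p)-O; return np.array([d@X,d@Y,d[2]]).round(1)
E
python3 - <<'E'
from h import *
s=sense();print(s['tool_pos'],tt(s['tool_pos']),s['contact_force'])
cv2.imwrite('pics/w5.png',capture('wrist'))
E
```

```text
[ 531.30142541 -112.31325945   20.67729094] [-188.3    0.9   20.7] [-6.62915774 -1.90183315 20.50408727]
```

View pics/w5.png

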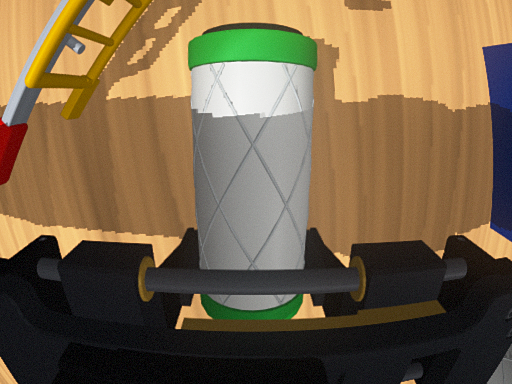

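Contact of 20 N: the cartridge presses on the bench. I lift 4 mm, then slide in.

send_rows(
  commands=[
    [0, 0, 0.004, 0, 0, 0, 0.2],
    [0.002, 0.018, 0, 0, 0, 0, 0.2],
    [0.002, 0.022, 0, 0, 0, 0, 0.2],
    [0.002, 0.02, 0, 0, 0, 0, 0.2],
    [0, 0, 0, 0, 0, 0, 0.2],
  ],
)

```text
clock: 4.95
tool_pos: [539.4, -46.9, 25.5]
tool_rot: [[0.995, 0.002, 0.103], [-0.103, 0.002, 0.995], [0.002, -1.0, 0.002]]
contact_force: [-0.4, 0.7, -2.7]
width: 0.685
```

send_rows(
  commands=[
    [0.002, 0.015, 0, 0, 0, 0, 0.2],
    [0.002, 0.017, 0, 0, 0, 0, 0.2],
    [0.002, 0.017, 0, 0, 0, 0, 0.2],
    [0.001, 0.012, 0, 0, 0, 0, 0.2],
    [0, 0, -0.003, 0, 0, 0, 0.2],
  ],
)

```text
clock: 5.45
tool_pos: [546.3, 13.2, 22.3]
tool_rot: [[0.995, 0.002, 0.105], [-0.105, 0.002, 0.995], [0.002, -1.0, 0.002]]
contact_force: [0.6, 1.6, 0.0]
width: 0.683
```

```bash
python3 - <<'E'
from h import *
s=sense();print(s['tool_pos'],tt(s['tool_pos']),s['contact_force'])
cv2.imwrite('pics/w6.png',capture('wrist'))
E
```

```text
[546.3224606   13.22305832  22.34077604] [-61.9  -0.5  22.3] [0.61003246 1.60381314 0.04100496]
```

View pics/w6.png

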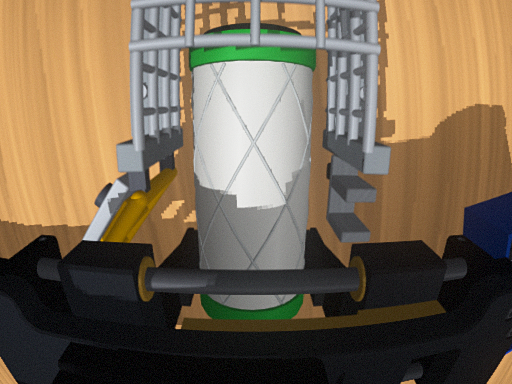

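send_rows(
  commands=[
    [0, 0, -0.003, 0, 0, 0, 0.2],
    [0, 0, 0, 0, 0, 0, 0.8],
    [0, 0, 0, 0, 0, 0, 0.8],
    [-0.002, -0.02, 0, 0, 0, 0, 0.8],
    [-0.003, -0.03, 0, 0, 0, 0, 0.8],
  ],
)

```text
clock: 6.0
tool_pos: [540.6, -38.3, 18.8]
tool_rot: [[0.995, 0.0, 0.104], [-0.104, 0.001, 0.995], [0.0, -1.0, 0.001]]
contact_force: [1.1, -0.2, -0.6]
width: 0.881
```

send_rows(
  commands=[
    [0, -0.003, 0.002, 0, 0, 0, -1],
    [0, 0, 0, 0, 0, 0, -1],
    [0, 0, 0, 0, 0, 0, -1],
    [0, 0, 0, 0, 0, 0, -1],
    [0, 0, 0, 0, 0, 0, -1],
  ],
)

```text
clock: 6.5
tool_pos: [540.5, -40.9, 20.7]
tool_rot: [[0.994, 0.0, 0.105], [-0.105, 0.0, 0.994], [0.0, -1.0, 0.0]]
contact_force: [0.6, -0.6, 0.1]
width: 0.536
```

```bash
python3 - <<'E'
from h import *
s=sense();print(s['tool_pos'],tt(s['tool_pos']),s['contact_force'],s['width'])
cv2.imwrite('pics/w7.png',capture('wrist'))
E
```

```text
[540.49865035 -40.8763788   20.74890868] [-116.3   -0.6   20.7] [ 0.61096458 -0.61625062  0.08592358] 0.5356127107737838
```

View pics/w7.png

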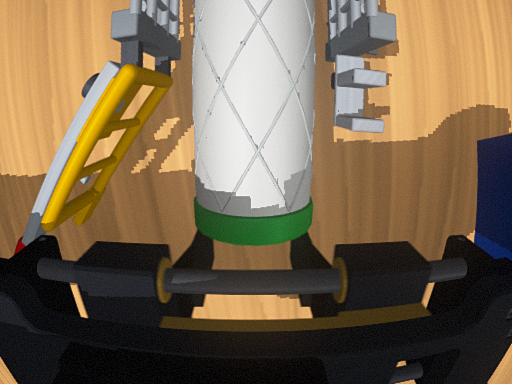

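send_rows(
  commands=[
    [0, 0, 0, 0, 0, 0, -0.54],
    [0, 0, 0, 0, 0, 0, -0.54],
    [0, 0, 0, 0, 0, 0, -0.54],
    [0.001, 0.007, 0.003, 0, 0, 0, -0.54],
    [0.001, 0.01, 0.003, 0, 0, 0, -0.54],
  ],
)

```text
clock: 7.05
tool_pos: [542.3, -25.2, 26.8]
tool_rot: [[0.994, -0.0, 0.108], [-0.108, -0.001, 0.994], [-0.0, -1.0, -0.001]]
contact_force: [0.7, -1.1, 0.0]
width: 0.23
```

send_rows(
  commands=[
    [0.002, 0.014, 0, 0, 0, 0, -0.54],
    [0.002, 0.016, 0, 0, 0, 0, -0.54],
    [0.002, 0.016, 0, 0, 0, 0, -0.54],
    [0.002, 0.016, 0, 0, 0, 0, -0.54],
    [0.001, 0.01, 0, 0, 0, 0, -0.54],
  ],
)

```text
clock: 7.55
tool_pos: [551.5, 49.8, 26.8]
tool_rot: [[0.995, 0.0, 0.104], [-0.104, 0.001, 0.995], [0.0, -1.0, 0.001]]
contact_force: [-0.3, -2.5, 2.5]
width: 0.23
```

```bash
python3 - <<'E'
from h import *
s=sense();print(s['tool_pos'],tt(s['tool_pos']),s['contact_force'],s['width'])
cv2.imwrite('pics/w8.png',capture('wrist'))
E
```

```text
[551.549145    49.84089873  26.79815707] [-24.9  -1.8  26.8] [-0.29710658 -2.54220112  2.52142239] 0.22996095885994086
```

View pics/w8.png

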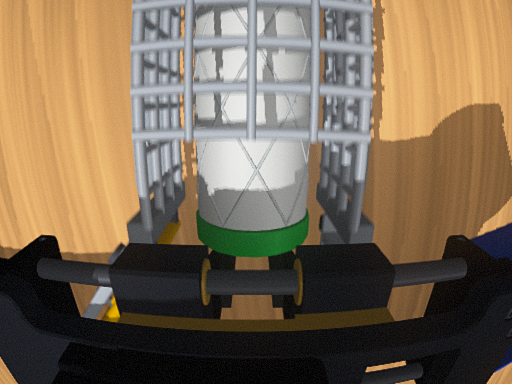

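Pushing straight. About 30 mm remain; going slower and watching the force.

send_rows(
  commands=[
    [0.001, 0.008, 0, 0, 0, 0, -0.54],
    [0.001, 0.008, 0, 0, 0, 0, -0.54],
    [0, 0.004, 0, 0, 0, 0, -0.54],
    [0, 0.002, 0, 0, 0, 0, -0.54],
    [0, 0, 0, 0, 0, 0, -0.54],
  ],
)

```text
clock: 8.1
tool_pos: [553.4, 69.5, 26.7]
tool_rot: [[0.994, 0.0, 0.107], [-0.107, 0.001, 0.994], [0.0, -1.0, 0.001]]
contact_force: [-0.7, -1.3, 0.1]
width: 0.23
```

send_rows(
  commands=[
    [0, 0.002, 0, 0, 0, 0, -0.54],
    [0, 0.002, 0, 0, 0, 0, -0.54],
    [0, 0.002, 0, 0, 0, 0, -0.54],
    [0, 0, 0, 0, 0, 0, -0.54],
    [0, 0, 0, 0, 0, 0, -0.54],
  ],
)

```text
clock: 8.6
tool_pos: [553.4, 75.5, 26.7]
tool_rot: [[0.994, 0.0, 0.107], [-0.107, 0.001, 0.994], [0.0, -1.0, 0.001]]
contact_force: [-0.6, -0.2, -0.5]
width: 0.229
```

send_rows(
  commands=[
    [0, 0.002, 0, 0, 0, 0, -0.54],
    [0, 0.002, 0, 0, 0, 0, -0.54],
    [0, 0.001, 0, 0, 0, 0, -0.54],
    [0, 0, 0, 0, 0, 0, -0.54],
    [0, 0, 0, 0, 0, 0, -0.54],
  ],
)

```text
clock: 9.1
tool_pos: [553.4, 79.5, 26.7]
tool_rot: [[0.994, -0.0, 0.107], [-0.107, -0.001, 0.994], [-0.0, -1.0, -0.001]]
contact_force: [-1.3, -3.5, 1.0]
width: 0.231
```

```bash
python3 - <<'E'
from h import *
s=sense();print(s['tool_pos'],tt(s['tool_pos']),s['contact_force'],s['width'])
cv2.imwrite('pics/w9.png',capture('wrist'))
E
```

```text
[553.40048882  79.54435994  26.73308984] [ 4.8 -0.4 26.7] [-1.33381453 -3.46562426  0.98041227] 0.23063811848834082
```

View pics/w9.png

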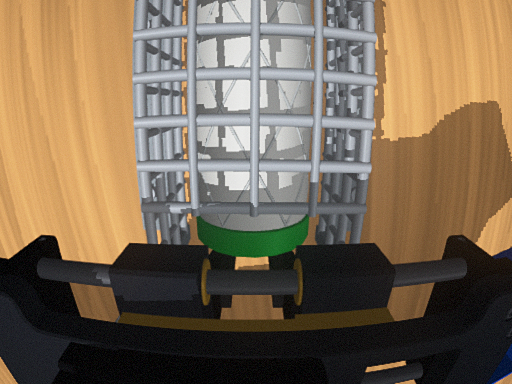

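Continue in small steps until the force rises.

send_rows(
  commands=[
    [0, 0.001, 0, 0, 0, 0, -0.54],
    [0, 0.001, 0, 0, 0, 0, -0.54],
    [0, 0.001, 0, 0, 0, 0, -0.54],
    [0, 0, 0, 0, 0, 0, -0.54],
    [0, 0, 0, 0, 0, 0, -0.54],
  ],
)

```text
clock: 9.65
tool_pos: [553.3, 79.6, 26.7]
tool_rot: [[0.994, -0.001, 0.109], [-0.109, -0.004, 0.994], [-0.001, -1.0, -0.005]]
contact_force: [-1.2, -8.9, 3.9]
width: 0.227
```

Stopped dead at 8.9 N, so the cartridge is home. I back off, rise and check with the cameras.

send_rows(
  commands=[
    [0, -0.005, 0, 0, 0, 0, -1],
    [-0.002, -0.022, 0, 0, 0, 0, -1],
    [0, 0, 0.025, 0, 0, 0, -1],
    [0, 0, 0.04, 0, 0, 0, -1],
    [-0.02, 0, 0.045, 0, 0, 0, -1],
  ],
)

```text
clock: 10.15
tool_pos: [532.8, 57.4, 137.5]
tool_rot: [[0.994, 0.001, 0.107], [-0.107, 0.003, 0.994], [0.001, -1.0, 0.003]]
contact_force: [0.9, -0.2, 0.5]
width: 0.008
```

send_rows(
  commands=[
    [-0.03, 0, 0, 0, 0, 0, -1],
    [-0.035, 0.003, 0, 0, 0, 0, -1],
    [-0.03, 0.004, 0, 0, 0, 0, -1],
    [-0.005, 0, 0, 0, 0, 0, -1],
    [0, 0, 0, 0, 0, 0, -1],
  ],
)

```text
clock: 10.65
tool_pos: [431.2, 64.0, 137.1]
tool_rot: [[0.994, 0.002, 0.105], [-0.105, 0.001, 0.994], [0.001, -1.0, 0.001]]
contact_force: [0.5, 0.3, -0.4]
width: 0.006
```

```bash
python3 - <<'E'
from h import *
import pickle
s=sense();print(s['tool_pos'],tt(s['tool_pos']),s['contact_force'],s['width'],s['joints'].round(1))
c=calibration('wrist');a=capture('wrist');cv2.imwrite('pics/w10.png',a);pickle.dump(c,open('w10.pkl','wb'))
b=capture('scene');cv2.imwrite('pics/s10.png',b)
cv2.imwrite('pics/c10.png',cv2.resize(b[180:330,230:380],None,fx=4,fy=4,interpolation=cv2.INTER_CUBIC))
E
```

```text
[431.23959344  63.9606799  137.09665457] [-23.9 119.4 137.1] [ 0.48118255  0.28952783 -0.39597431] 0.00602793967632229 [ 11.7  13.  -29.  122.9   8.7  45.9 -28.8]
```

View pics/w10.png

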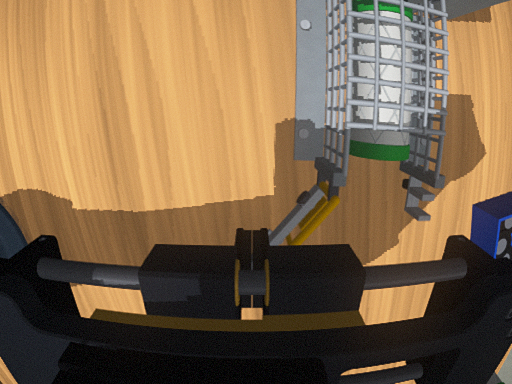

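View pics/c10.png

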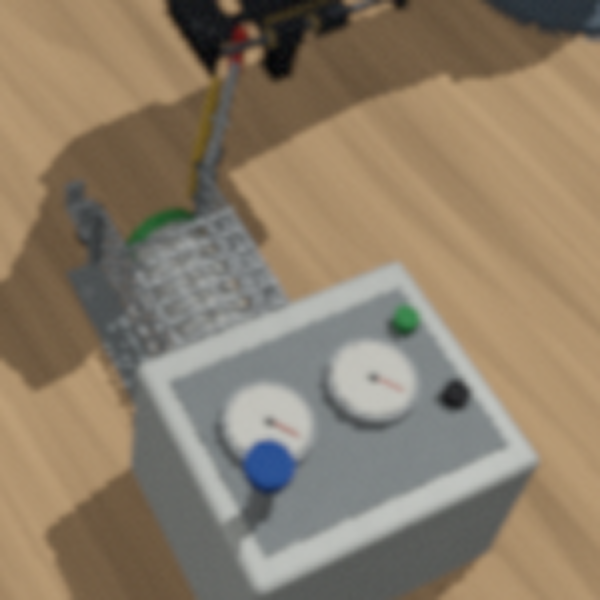

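```bash
python3 - <<'E'
from h import *
import pickle
c=pickle.load(open('w10.pkl','rb'));print('rear rim',tt(onz('wrist',378,159,62,c)))
H=O-20*X+50*Y
p0=None
for f in [2.25,2.1,1.95,1.8,1.65,1.5,1.35,1.2,1.05]:
    u=-np.sin(f)*X-np.cos(f)*Y;n=-np.cos(f)*X+np.sin(f)*Y
    p=H+50*u+33*n
    print(f,p.round(1),(p-(p0 if p0 is not None else p)).round(1));p0=p
E
```

```text
rear rim [16.8 11.  62. ]
2.25 [441.9  48.4   0. ] [0. 0. 0.]
2.1 [444.4  39.8   0. ] [ 2.4 -8.6  0. ]
1.95 [448.1  31.6   0. ] [ 3.7 -8.2  0. ]
1.8 [453.   24.1   0. ] [ 4.9 -7.5  0. ]
1.65 [458.9  17.4   0. ] [ 6.  -6.7  0. ]
1.5 [465.8  11.6   0. ] [ 6.9 -5.8  0. ]
1.35 [473.5   6.9   0. ] [ 7.7 -4.7  0. ]
1.2 [481.8   3.5   0. ] [ 8.3 -3.5  0. ]
1.05 [490.5   1.3   0. ] [ 8.7 -2.2  0. ]
```

send_rows(
  commands=[
    [0, 0, -0.025, 0, 0, 0, -1],
    [0, 0, -0.03, 0, 0, 0, -1],
    [0, 0, -0.03, 0, 0, 0, -1],
    [0, 0, -0.02, 0, 0, 0, -1],
    [0, 0, 0, 0, 0, 0, -1],
  ],
)

```text
clock: 11.25
tool_pos: [430.8, 63.1, 29.4]
tool_rot: [[0.994, -0.005, 0.107], [-0.107, 0.0, 0.994], [-0.005, -1.0, -0.0]]
contact_force: [0.9, -0.1, 1.0]
width: 0.01
```

send_rows(
  commands=[
    [0.008, -0.012, 0, 0, 0, 0, -1],
    [0.004, -0.011, 0, 0, 0, 0, -1],
    [0.004, -0.009, 0, 0, 0, 0, -1],
    [0.005, -0.0075, 0, 0, 0, 0, -1],
    [0.006, -0.0065, 0, 0, 0, 0, -1],
  ],
)

```text
clock: 11.75
tool_pos: [458.9, 16.2, 32.1]
tool_rot: [[0.994, 0.0, 0.108], [-0.108, -0.0, 0.994], [0.0, -1.0, -0.0]]
contact_force: [-0.9, 1.0, 0.1]
width: 0.004
```

```bash
python3 - <<'E'
from h import *
s=sense();print(s['tool_pos'],tt(s['tool_pos']),s['contact_force'],s['width'])
a=capture('wrist');b=capture('scene')[170:300,200:330]
cv2.imwrite('pics/w11.png',np.hstack([a[:,:400],cv2.resize(b,(384,384))]))
E
```

```text
[458.85296729  16.1638666   32.1139143 ] [-68.4  86.8  32.1] [-0.91787062  1.00093723  0.08105884] 0.0038817282030430156
```

View pics/w11.png

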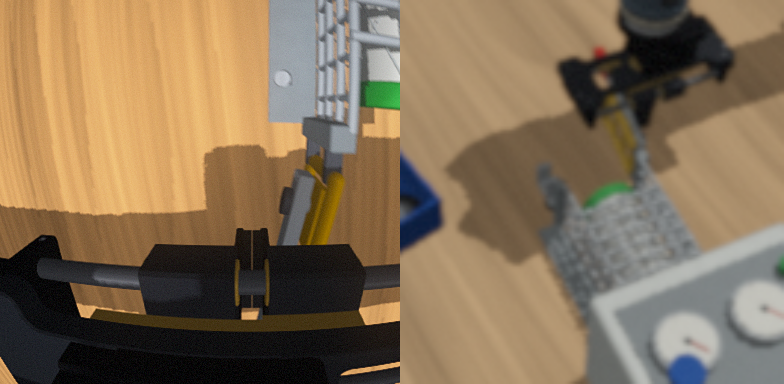

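Gate has swung to roughly 1.7 rad and the push works. I continue the arc.

send_rows(
  commands=[
    [0.007, -0.006, 0, 0, 0, 0, -1],
    [0.0077, -0.0047, 0, 0, 0, 0, -1],
    [0.0083, -0.0035, 0, 0, 0, 0, -1],
    [0.0087, -0.0022, 0, 0, 0, 0, -1],
    [0, 0, 0, 0, 0, 0, -1],
  ],
)

```text
clock: 12.35
tool_pos: [492.3, 0.2, 31.9]
tool_rot: [[0.994, 0.002, 0.108], [-0.108, 0.0, 0.994], [0.002, -1.0, 0.001]]
contact_force: [-0.4, 0.1, -0.1]
width: 0.004
```

send_rows(
  commands=[
    [-0.015, 0.01, 0.02, 0, 0, 0, -1],
    [-0.01, 0, 0.04, 0, 0, 0, -1],
    [0, 0, 0.045, 0, 0, 0, -0.5],
    [0.02, -0.04, 0.04, 0, 0, 0.1, -0.5],
    [0.02, -0.04, 0, 0, 0, 0.1, -0.5],
  ],
)

```text
clock: 12.85
tool_pos: [505.7, -61.7, 175.8]
tool_rot: [[0.995, 0.012, -0.102], [0.102, -0.002, 0.995], [0.011, -1.0, -0.003]]
contact_force: [1.9, 0.4, -0.1]
width: 0.194
```

```bash
python3 - <<'E'
from h import *
import pickle
s=sense();print(s['tool_pos'],tt(s['tool_pos']),s['contact_force'],s['width'],s['joints'].round(1))
c=calibration('wrist');a=capture('wrist');cv2.imwrite('pics/w12.png',a);pickle.dump(c,open('w12.pkl','wb'))
cv2.imwrite('pics/t12.png',capture('top'))
E
```

```text
[505.71125583 -61.67380856 175.79545057] [-140.7   31.8  175.8] [ 1.87045383  0.43661335 -0.06661357] 0.19381601886053354 [ 26.5  16.4 -29.  112.3  10.   53.   -1.6]
```

View pics/w12.png

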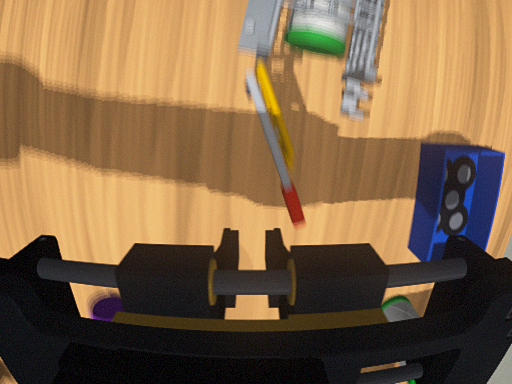

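View pics/t12.png

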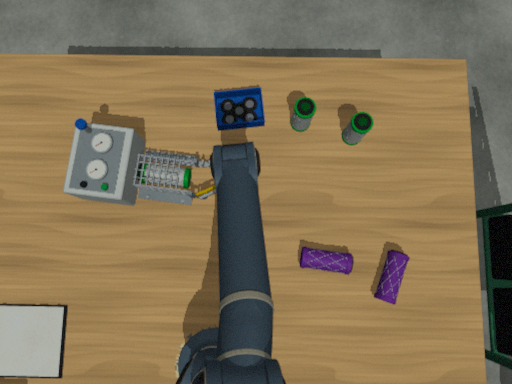

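```bash
python3 - <<'E'
from h import *
import pickle
def loc(name):
    c=pickle.load(open(name+'.pkl','rb'));im=cv2.imread(f'pics/{name}.png');hsv=cv2.cvtColor(im,cv2.COLOR_BGR2HSV)
    r=cv2.inRange(hsv,(0,150,80),(6,255,255));k,l,st,ce=cv2.connectedComponentsWithStats(r);i=1+np.argmax(st[1:,4])
    ys,xs=np.where(l==i);p=onz('wrist',*ce[i],58,c);print(st[i],ce[i],p.round(1),tt(p))
    pts=np.array([onz('wrist',x,y,58,c)[:2] for x,y in zip(xs,ys)],np.float32)
    vx,vy,_,_=cv2.fitLine(pts,cv2.DIST_L2,0,.01,.01).ravel();print('dir',np.degrees(np.arctan2(vy,vx)))
    H=O-20*X+50*Y; d=p-H; d[2]=0
    f=np.arctan2(-d@X,-d@Y)-np.arctan2(12,140);print('phi',f,'r',np.linalg.norm(d))
    n=-np.cos(f)*X+np.sin(f)*Y; G=H+140*(-np.sin(f)*X-np.cos(f)*Y)+12*n
    print('pred grip',G.round(1),'jaw yaw (n)',np.degrees(np.arctan2(n[1],n[0])))
loc('w12')
E
```

```text
[282 185  22  38 418] [293.21052632 204.87799043] [549.8 -73.6  58. ] [-147.8  -13.3   58. ]
dir -64.73284
phi 1.0255653212400526 r 142.65438471069362
pred grip [549.  -71.6   0. ] jaw yaw (n) -154.9615355181626
```

send_rows(
  commands=[
    [0.014, -0.001, -0.01, 0, 0, 0.09, -0.2],
    [0.014, -0.001, -0.02, 0, 0, 0.09, -0.2],
    [0.0145, -0.0005, -0.02, 0, 0, 0.09, -0.2],
    [0, 0, -0.02, 0, 0, 0.07, -0.2],
    [0, 0, 0, 0, 0, 0, -0.2],
  ],
)

```text
clock: 13.45
tool_pos: [542.2, -64.9, 97.2]
tool_rot: [[0.908, -0.006, -0.419], [0.419, 0.001, 0.908], [-0.005, -1.0, 0.004]]
contact_force: [-0.3, -0.2, 0.2]
width: 0.398
```

```bash
python3 - <<'E'
from h import *
import pickle
s=sense();print(s['tool_pos'],s['tool_rot'].round(3).tolist(),s['contact_force'],s['width'])
c=calibration('wrist');a=capture('wrist');cv2.imwrite('pics/w13.png',a);pickle.dump(c,open('w13.pkl','wb'))
E
```

```text
[542.15740686 -64.9244802   97.17618556] [[0.908, -0.006, -0.419], [0.419, 0.001, 0.908], [-0.005, -1.0, 0.004]] [-0.32406788 -0.22737008  0.20201958] 0.39805081381949653
```

View pics/w13.png

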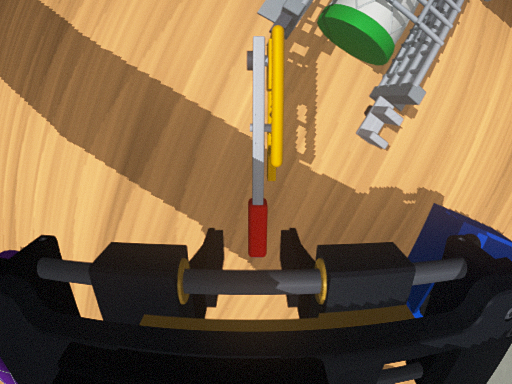

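```bash
cat >> h.py <<'E'
def loc(name,zz=60):
    import pickle
    c=pickle.load(open(name+'.pkl','rb'));im=cv2.imread(f'pics/{name}.png');hsv=cv2.cvtColor(im,cv2.COLOR_BGR2HSV)
    r=cv2.inRange(hsv,(0,150,80),(6,255,255));k,l,st,ce=cv2.connectedComponentsWithStats(r);i=1+np.argmax(st[1:,4])
    ys,xs=np.where(l==i);p=onz('wrist',*ce[i],zz,c);print(st[i],ce[i],p.round(1),tt(p))
    pts=np.array([onz('wrist',x,y,zz,c)[:2] for x,y in zip(xs,ys)],np.float32)
    vx,vy,_,_=cv2.fitLine(pts,cv2.DIST_L2,0,.01,.01).ravel();print('dir',np.degrees(np.arctan2(vy,vx)))
    H=O-20*X+50*Y; d=p-H; d[2]=0
    f=np.arctan2(-d@X,-d@Y)-np.arctan2(12,140);print('phi',f,'r',np.linalg.norm(d))
    n=-np.cos(f)*X+np.sin(f)*Y; G=H+140*(-np.sin(f)*X-np.cos(f)*Y)+12*n
    print('pred grip',G.round(1),'jaw yaw (n)',np.degrees(np.arctan2(n[1],n[0])))
    d=G-sense()['tool_pos'];print('delta',d.round(1), 'measured delta',(p-sense()['tool_pos']).round(1))
E
python3 -c "
from h import *
loc('w13')"
```

```text
[248 199  19  58 982] [257.14663951 229.23319756] [547.7 -69.1  60. ] [-143.6  -10.8   60. ]
dir -64.999
phi 1.0281292224753606 r 137.76186662666757
pred grip [548.7 -71.7   0. ] jaw yaw (n) -155.10843623803413
delta [  5.6  -6.8 -98.8] measured delta [  4.6  -4.3 -38.8]
```

send_rows(
  commands=[
    [0.003, -0.003, -0.02, 0, 0, 0, -0.2],
    [0.0025, -0.003, -0.02, 0, 0, 0, -0.2],
    [0, 0, -0.021, 0, 0, 0, -0.2],
    [0, 0, 0, 0, 0, 0, -0.2],
    [0, 0, 0, 0, 0, 0, -0.2],
  ],
)

```text
clock: 14.0
tool_pos: [550.3, -70.9, 40.2]
tool_rot: [[0.908, 0.001, -0.419], [0.419, -0.0, 0.908], [0.001, -1.0, -0.001]]
contact_force: [0.6, 1.1, -0.8]
width: 0.4
```

```bash
python3 - <<'E'
from h import *
s=sense();print(s['tool_pos'],s['contact_force'],s['width'])
a=capture('wrist');cv2.imwrite('pics/w14.png',a)
E
```

```text
[550.25979691 -70.93133121  40.16230269] [ 0.62979825  1.06321175 -0.81968122] 0.400423744947777
```

View pics/w14.png

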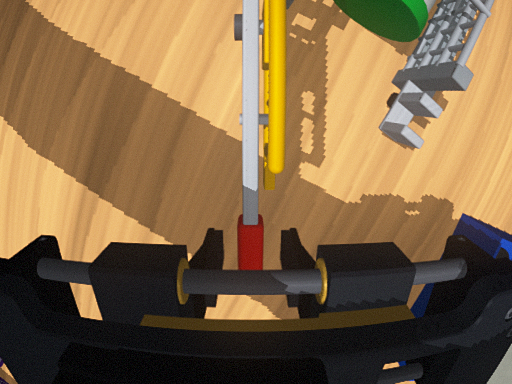

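send_rows(
  commands=[
    [-0.001, 0, -0.005, 0, 0, 0, -0.2],
    [0, 0, 0, 0, 0, 0, -0.9],
    [0, 0, 0, 0, 0, 0, -0.9],
    [0, 0, 0, 0, 0, 0, -0.9],
    [0, 0, 0, 0, 0, 0, -0.9],
  ],
  newtons=15,
)

```text
clock: 14.55
tool_pos: [549.0, -71.1, 34.3]
tool_rot: [[0.908, 0.001, -0.419], [0.419, 0.0, 0.908], [0.001, -1.0, -0.0]]
contact_force: [-0.3, 0.4, 0.6]
width: 0.157
```

```bash
python3 - <<'E'
from h import *
s=sense();P=s['tool_pos'];print(P,s['contact_force'],s['width'],s['joints'].round(1))
H=O-20*X+50*Y
d=P-H;d[2]=0;f=np.arctan2(-d@X,-d@Y)-np.arctan2(12,140);R=np.linalg.norm(d);print(f,R)
# lift schedule: bar angle a, z rise =122 sin a ; radial along gate = 18+122cos a
def G(f,a):
    u=-np.sin(f)*X-np.cos(f)*Y;n=-np.cos(f)*X+np.sin(f)*Y
    g=H+(18+122*np.cos(a))*u+12*n; g=g.copy();g[2]=P[2]+122*np.sin(a);return g
q=G(f,0);print('offset',(P-q).round(1))
pf,pa=f,0
for ff,a in [(f,.1),(f,.2),(f,.3)]+[(f-k*.1,.3) for k in range(1,11)]+[(0.0,.3)]:
    g=G(ff,a);print(round(ff,3),a,g.round(1),((g-q)/1000).round(4),'rz',round(pf-ff,3));q=g;pf=ff
E
```

```text
[549.04935849 -71.14495506  34.31282172] [-0.29385325  0.43816062  0.60204032] 0.1572866353428264 [ 23.8  32.  -27.2 112.5  21.9  40.5   8.1]
1.0242413933539958 140.09461231423387
offset [-0.1  0.4  0. ]
1.024 0.1 [548.9 -71.   46.5] [-0.0003  0.0006  0.0122] rz 0.0
1.024 0.2 [548.2 -69.3  58.6] [-0.0008  0.0016  0.0121] rz 0.0
1.024 0.3 [546.9 -66.6  70.4] [-0.0013  0.0027  0.0118] rz 0.0
0.924 0.3 [559.3 -61.3  70.4] [0.0124 0.0052 0.    ] rz 0.1
0.824 0.3 [571.2 -54.9  70.4] [0.0119 0.0065 0.    ] rz 0.1
0.724 0.3 [582.3 -47.3  70.4] [0.0111 0.0076 0.    ] rz 0.1
0.624 0.3 [592.6 -38.6  70.4] [0.0103 0.0087 0.    ] rz 0.1
0.524 0.3 [602.1 -28.9  70.4] [0.0094 0.0097 0.    ] rz 0.1
0.424 0.3 [610.5 -18.3  70.4] [0.0084 0.0106 0.    ] rz 0.1
0.324 0.3 [617.8  -7.   70.4] [0.0073 0.0114 0.    ] rz 0.1
0.224 0.3 [623.9   5.1  70.4] [0.0061 0.012  0.    ] rz 0.1
0.124 0.3 [628.8  17.7  70.4] [0.0049 0.0126 0.    ] rz 0.1
0.024 0.3 [632.4  30.7  70.4] [0.0036 0.013  0.    ] rz 0.1
0.0 0.3 [633.1  33.9  70.4] [0.0007 0.0032 0.    ] rz 0.024
```

send_rows(
  commands=[
    [-0.0003, 0.0006, 0.0122, 0, 0, 0, -0.9],
    [-0.0008, 0.0016, 0.0121, 0, 0, 0, -0.9],
    [-0.0013, 0.0027, 0.0118, 0, 0, 0, -0.9],
    [0.0124, 0.0052, 0, 0, 0, 0.1, -0.9],
    [0.0119, 0.0065, 0, 0, 0, 0.1, -0.9],
  ],
)

```text
clock: 15.05
tool_pos: [571.4, -54.4, 72.0]
tool_rot: [[0.804, 0.002, -0.595], [0.595, -0.001, 0.804], [0.001, -1.0, -0.002]]
contact_force: [0.3, -0.6, -0.8]
width: 0.155
```

send_rows(
  commands=[
    [0.0111, 0.0076, 0, 0, 0, 0.1, -0.9],
    [0.0103, 0.0087, 0, 0, 0, 0.1, -0.9],
    [0.0094, 0.0097, 0, 0, 0, 0.1, -0.9],
    [0.0084, 0.0106, 0, 0, 0, 0.1, -0.9],
    [0.0073, 0.0114, 0, 0, 0, 0.1, -0.9],
  ],
)

```text
clock: 15.55
tool_pos: [618.6, -6.7, 71.8]
tool_rot: [[0.421, 0.003, -0.907], [0.907, -0.001, 0.421], [0.001, -1.0, -0.003]]
contact_force: [2.0, -0.3, 0.1]
width: 0.156
```

```bash
python3 - <<'E'
from h import *
s=sense();P=s['tool_pos'];print(P,tt(P),s['contact_force'],s['width'],s['joints'].round(1))
a=capture('wrist');cv2.imwrite('pics/w15.png',a)
E
```

```text
[618.5619266   -6.66110519  71.84461354] [-73.8 -74.5  71.8] [ 2.00650623 -0.27905379  0.11587663] 0.1560596213210618 [ 23.6  36.3 -37.9 102.1  27.9  51.1  38.3]
```

View pics/w15.png

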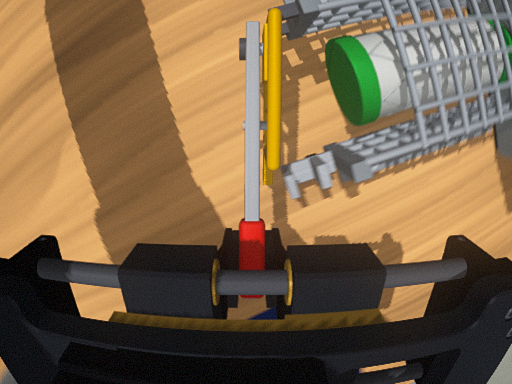

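send_rows(
  commands=[
    [0.0061, 0.012, 0, 0, 0, 0.1, -0.9],
    [0.0049, 0.0126, 0, 0, 0, 0.1, -0.9],
    [0.002, 0.008, 0, 0, 0, 0.06, -0.9],
    [0, 0, 0, 0, 0, 0, -0.9],
    [0, 0, 0, 0, 0, 0, -0.9],
  ],
)

```text
clock: 16.1
tool_pos: [632.0, 25.2, 71.7]
tool_rot: [[0.18, 0.004, -0.984], [0.984, -0.0, 0.18], [0.0, -1.0, -0.004]]
contact_force: [4.8, -1.3, 1.3]
width: 0.16
```

send_rows(
  commands=[
    [0.001, 0.003, 0, 0, 0, 0.02, -0.9],
    [0.001, 0.003, 0, 0, 0, 0.02, -0.9],
    [0, 0.002, 0, 0, 0, 0.01, -0.9],
    [0, 0, 0, 0, 0, 0, -0.9],
    [0, 0, 0, 0, 0, 0, -0.9],
  ],
)

```text
clock: 16.6
tool_pos: [633.7, 31.4, 71.3]
tool_rot: [[0.131, 0.003, -0.991], [0.991, -0.003, 0.131], [-0.002, -1.0, -0.003]]
contact_force: [5.0, -5.4, 1.7]
width: 0.155
```

```bash
python3 - <<'E'
from h import *
s=sense();P=s['tool_pos'];print(P,tt(P),s['contact_force'],s['contact_force']@X,s['width'])
a=capture('wrist');cv2.imwrite('pics/w16.png',a)
E
```

```text
[633.68055201  31.43091688  71.2552536 ] [-34.3 -85.4  71.3] [ 5.0485675  -5.42337227  1.72491609] -4.845586744332686 0.1552718394161733
```

View pics/w16.png

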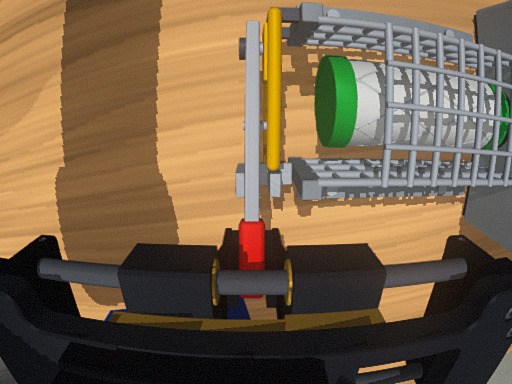

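send_rows(
  commands=[
    [-0.001, 0.001, 0, 0, 0, 0, -0.9],
    [0, 0.001, 0, 0, 0, 0, -0.9],
    [0, 0, 0, 0, 0, 0, -0.9],
    [0, 0, 0, 0, 0, 0, -0.9],
    [0, 0, 0, 0, 0, 0, -0.9],
  ],
)

```text
clock: 17.15
tool_pos: [633.8, 32.2, 71.6]
tool_rot: [[0.131, 0.005, -0.991], [0.991, -0.004, 0.131], [-0.003, -1.0, -0.006]]
contact_force: [6.7, -6.1, 2.9]
width: 0.16
```

```bash
python3 - <<'E'
from h import *
s=sense();P=s['tool_pos'];print(P,tt(P),s['contact_force'],s['contact_force']@X,s['contact_force']@Y)
a=capture('wrist');cv2.imwrite('pics/w17.png',cv2.resize(a[120:220,200:320],None,fx=5,fy=5))
E
```

```text
[633.75487519  32.20462153  71.5957284 ] [-33.6 -85.4  71.6] [ 6.66472782 -6.1148904   2.85021701] -5.358410451565369 -7.285147614504168
```

View pics/w17.png

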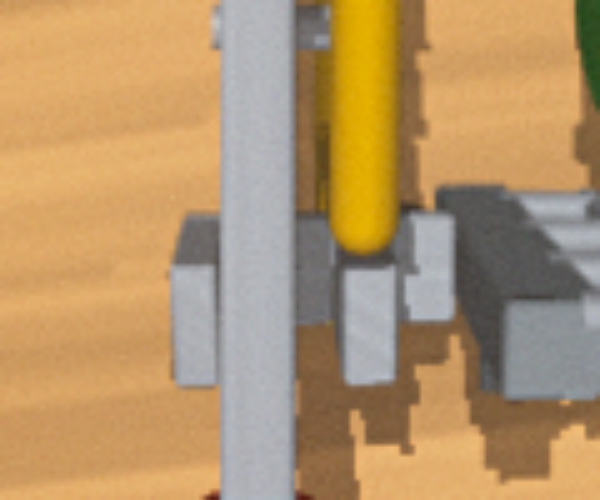

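send_rows(
  commands=[
    [0.001, 0.001, 0, 0, 0, 0, -0.9],
    [0, 0.001, 0, 0, 0, 0, -0.9],
    [0.0015, -0.0001, -0.006, 0, 0, 0, -0.9],
    [0.0015, -0.0001, -0.006, 0, 0, 0, -0.9],
    [0, 0, 0, 0, 0, 0, -0.9],
  ],
)

```text
clock: 17.7
tool_pos: [636.6, 32.9, 58.2]
tool_rot: [[0.131, 0.002, -0.991], [0.991, -0.006, 0.131], [-0.005, -1.0, -0.002]]
contact_force: [4.5, -7.2, 0.2]
width: 0.158
```

```bash
python3 - <<'E'
from h import *
s=sense();P=s['tool_pos'];print(P,tt(P),s['contact_force'],s['contact_force']@X,s['contact_force']@Y)
a=capture('wrist');cv2.imwrite('pics/w18.png',cv2.resize(a[120:220,200:320],None,fx=5,fy=5))
E
```

```text
[636.57284828  32.93422283  58.17562974] [-32.5 -88.1  58.2] [ 4.47619463 -7.16522705  0.1861426 ] -6.638806664633463 -5.223181987808984
```

View pics/w18.png

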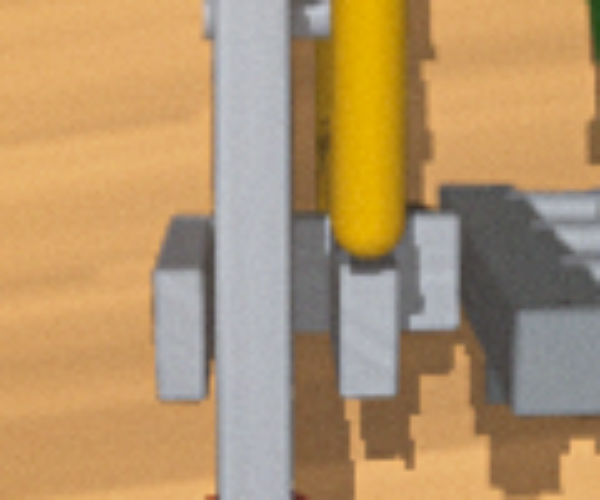

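Now clear of the outer cheek by about 1 mm; lowering on.

send_rows(
  commands=[
    [0.001, 0.0002, -0.007, 0, 0, 0, -0.9],
    [0.001, 0, -0.007, 0, 0, 0, -0.9],
    [0.0005, 0, -0.006, 0, 0, 0, -0.9],
    [0.0003, 0, -0.004, 0, 0, 0, -0.9],
    [0, 0, 0, 0, 0, 0, -0.9],
  ],
)

```text
clock: 18.25
tool_pos: [638.0, 33.7, 34.7]
tool_rot: [[0.131, -0.001, -0.991], [0.991, -0.006, 0.131], [-0.006, -1.0, 0.0]]
contact_force: [1.7, -7.1, 2.3]
width: 0.157
```

```bash
python3 - <<'E'
from h import *
s=sense();P=s['tool_pos'];print(P,tt(P),s['contact_force'],s['contact_force']@X,s['contact_force']@Y)
a=capture('wrist');cv2.imwrite('pics/w19.png',cv2.resize(a[120:220,200:320],None,fx=5,fy=5))
E
```

```text
[638.02226515  33.71192762  34.70478232] [-31.6 -89.4  34.7] [ 1.72194265 -7.06199683  2.26096015] -6.8336550476167455 -2.474306650476964
```

View pics/w19.png

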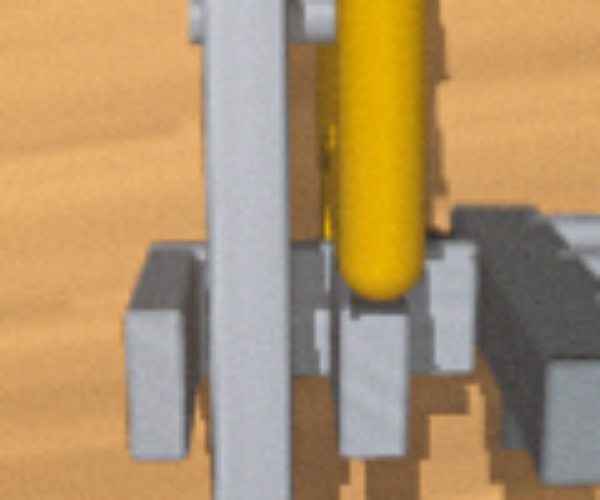

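The bar is down in the U. I ease off onto the outer cheek, then let go.

send_rows(
  commands=[
    [0, -0.002, -0.001, 0, 0, 0, -0.9],
    [0, -0.002, 0, 0, 0, 0, -0.9],
    [0, -0.001, 0, 0, 0, 0, -0.9],
    [0, 0, 0, 0, 0, 0, -0.9],
    [0, 0, 0, 0, 0, 0, -0.9],
  ],
)

```text
clock: 18.8
tool_pos: [637.6, 31.4, 34.6]
tool_rot: [[0.131, -0.001, -0.991], [0.991, -0.002, 0.131], [-0.002, -1.0, 0.0]]
contact_force: [0.3, -2.2, 6.2]
width: 0.158
```

send_rows(
  commands=[
    [0, 0, 0, 0, 0, 0, -0.3],
    [0, 0, 0, 0, 0, 0, -0.3],
    [0, 0, 0, 0, 0, 0, -0.3],
    [0, 0, 0, 0, 0, 0, -0.3],
    [0, 0, 0, 0, 0, 0, -0.3],
  ],
)

```text
clock: 19.3
tool_pos: [637.6, 33.3, 32.9]
tool_rot: [[0.127, -0.001, -0.992], [0.992, 0.0, 0.127], [0.0, -1.0, 0.001]]
contact_force: [-1.4, 0.1, 0.4]
width: 0.343
```

send_rows(
  commands=[
    [0, 0, 0.01, 0, 0, 0, -0.3],
    [0, 0, 0.02, 0, 0, 0, -0.3],
    [0, 0, 0.03, 0, 0, 0, -0.3],
    [0, -0.01, 0.03, 0, 0, 0, -0.3],
    [0, -0.02, 0.03, 0, 0, 0, -0.3],
  ],
)

```text
clock: 19.8
tool_pos: [637.8, 5.4, 155.3]
tool_rot: [[0.123, 0.001, -0.992], [0.992, 0.002, 0.123], [0.002, -1.0, -0.0]]
contact_force: [0.1, 0.4, 0.3]
width: 0.351
```

```bash
python3 - <<'E'
from h import *
import pickle
s=sense();P=s['tool_pos'];print(P,tt(P),s['contact_force'],s['width'])
c=calibration('wrist');a=capture('wrist');cv2.imwrite('pics/w20.png',a);pickle.dump(c,open('w20.pkl','wb'))
b=capture('scene');cv2.imwrite('pics/s20.png',b)
loc('w20')
E
```

```text
[637.79308399   5.39085244 155.31819928] [-59.8 -92.3 155.3] [0.14219391 0.43869332 0.2678712 ] 0.35102188367311177
[270 172  14  46 558] [276.20609319 194.91935484] [638.5  28.3  60. ] [-36.9 -90.5  60. ]
dir -6.652162
phi 0.03445214968624384 r 141.5680863369891
pred grip [637.5  28.5   0. ] jaw yaw (n) -98.17493376830383
delta [  -3.6   28.1 -158.2] measured delta [ -2.5  27.8 -98.2]
```

View pics/w20.png

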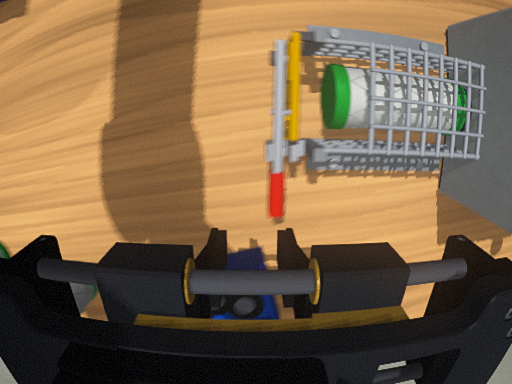

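View pics/s20.png

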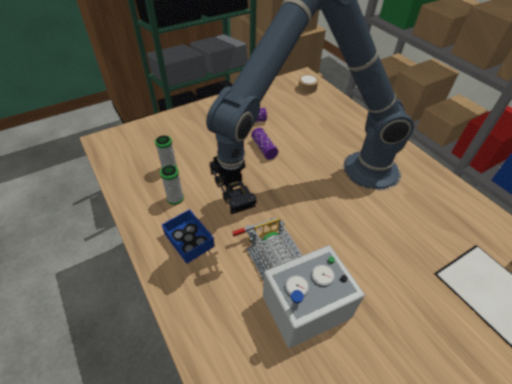

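```bash
python3 - <<'E'
from h import *
import pickle
c=pickle.load(open('w20.pkl','rb'))
a=cv2.imread('pics/w20.png');cv2.imwrite('pics/c20.png',cv2.resize(a[20:180,260:500],None,fx=3.2,fy=3.2,interpolation=cv2.INTER_CUBIC))
b=cv2.imread('pics/s20.png');cv2.imwrite('pics/d20.png',cv2.resize(b[205:290,225:335],None,fx=6,fy=6,interpolation=cv2.INTER_CUBIC))
for x in (10,15,20): print(x,[proj('wrist',O+x*X+y*Y+np.array([0,0,z]),c).round(1).tolist() for y,z in((0,0),(0,64),(32,32),(-32,32))], 'front cap back edge top',proj('wrist',O+(x+135)*X+np.array([0,0,64]),c).round(1))
E
```

```text
10 [[315.1, 96.4], [330.7, 94.9], [322.0, 63.4], [321.7, 128.3]] front cap back edge top [455.1 106.6]
15 [[319.7, 96.6], [336.3, 95.2], [327.0, 63.7], [326.6, 128.4]] front cap back edge top [458.7 107.2]
20 [[324.2, 96.7], [341.7, 95.5], [331.9, 64.0], [331.5, 128.5]] front cap back edge top [462.2 107.7]
```

View pics/c20.png

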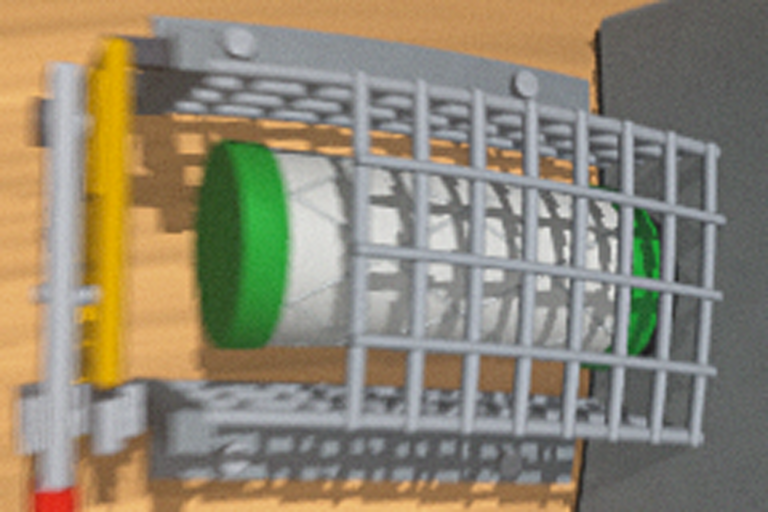

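View pics/d20.png

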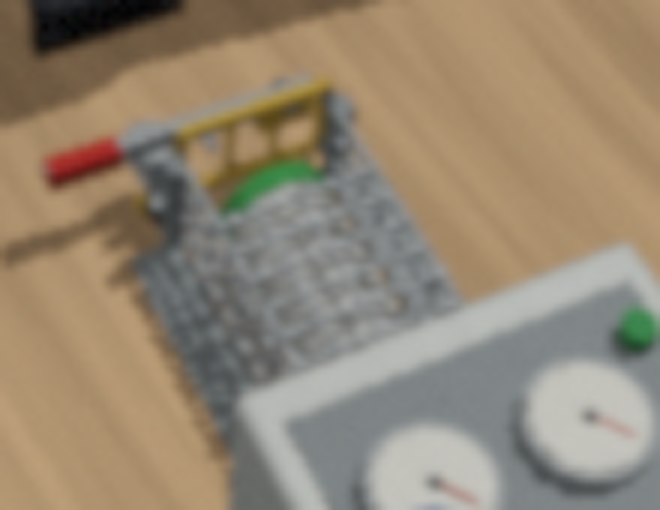

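```bash
python3 - <<'E'
from cell import *
s=sense();print(s['clock'],s['contact_force'],s['qd'].round(2));print(job_done())
E
```

```text
19.9 [ 0.54911606 -0.06160649 -0.69576693] [-1.8   2.45  0.51  3.75 -0.37 -2.31 -1.89]
the job is handed in; nothing more can be done
None
```

I laid the cartridge into the cage gasket end first and pushed it until it stopped dead against the test head (about 9 N) with the gate wide open. I then swung the gate shut, lifted the bar over the keeper, lowered it in while pressing with about 7 N, and let go. The job was handed in at 19.9 s.

**Last checks:**
- **Gate:** it rests at about 0.034 rad with the bar down inside the keeper.
- **Cartridge:** its rear face is at tester x of about 15–16 mm, which agrees with being fully home, and it is centred.
- **Gripper:** it is clear, with only noise-level force. The arm still had a small residual motion of up to about 4°/s at hand-in.
- **Standing cartridges and bin:** they look unmoved in the scene picture. I checked this by eye only.

**One reading that disagreed:** an early oblique wrist reading put the cartridge's rear 11 mm off to the side. I put that down to the viewing angle, and the final view showed it centred.

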